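# Clamp a heel block in the torque-knob vice

### The job

Stand the brown heel block with the red rubber top upright on the bed of the green heel vice, between its two steel jaws and centred on their width, and let go of it. Then turn the black knob clockwise until the jaws grip the block and the knob's ratchet slips; stop right after its first click, before a second, and take the hand away, leaving the block clamped, upright and down on the bed. Handle the block and the knob gently (grip or push with less than about 40 N), and leave the other things on the bench where they are.

Things in the scene. Friction and masses are not known exactly. Their poses are not given: they have to be found in the camera images.
- heel_mid (a point): Centre (half-way up) of the loose heel block to clamp: brown stacked leather, red rubber top, 36 mm (its x) x 44 mm (its y) x 52 mm tall (z), about 90 g. Its 44 mm length goes along the jaw axis; grip it across the 36 mm width. It starts upright on the bench in one of three places shared with two blocks of the same size.
- heel: The same brown heel block; origin at the centre of its underside, z up.
- bed (a point): Point on the top of the green vice's flat bed, 16 mm above the bench, on the jaws' middle line, mid-way in the opening to within 3 mm. Axes: y is the jaw axis, from the moving jaw (and knob) to the stop jaw; x across the jaws; z up. Bed 90 mm (x) x 240 mm (y). Both jaws are 60 mm wide (x) and 30 mm tall. The open moving jaw's gripping face is at y = -26 mm. Bolted down.
- stop_face (a point): Middle of the lower edge of the fixed stop jaw's gripping face, at bed height; same axes as the bed. Its place along the jaw axis differs each time, so that the open jaws stand 50 to 54 mm apart; the block is put in with 3 to 5 mm free at each end.
- knob_grip (a point): Point on the upright axis of the black torque knob, at grip height, 125 mm above the bench. The grip is an upright bar 46 mm long (its x; white line at the -x end), 14 mm thick (its y; close the fingers along y), from 25 mm below to 16 mm above the point, over a disc 33 mm across. Turns with the knob. Clockwise from above closes the jaw; 1.2 to 3.7 rad does it, in several grasps.
- collar_top (a point): Centre of the top of the steel collar, 52 mm across, under the knob, 91 mm above the bench; it turns with the knob until the ratchet slips. The first 0 to 1.6 rad is free play, different each time; then a full turn moves the jaw 30 mm. Turning takes 0.13 N m or less until the jaws grip; then the torque climbs to about 0.35 N m and drops at the click. The gearbox below is 70 x 70 x 60 mm.
- clutch (a joint): Slip of the black knob against the steel collar under it, rad, clockwise positive: near 0 while the ratchet holds. It winds up to about 0.25 and then snaps to about 0.52: the first click. Half a radian of turning later a second click would take it to 1.05. Seen as the angle between the white line on the knob and the red line on the collar. Wound up short of a click, it springs back when let go.
- jaw: The steel moving jaw, 60 x 16 x 30 mm; origin under its centre, its gripping face 8 mm along +y from it. Driven by the knob.
- heel_black_mid (a point): Centre of a black heel block of the same size; leave it.
- heel_pale_mid (a point): Centre of a pale heel block with a white top, same size; leave it.
- tape: Roll of paper tape, 96 mm across, 24 mm tall, lying flat; origin under its centre; leave it.
- jar_mid (a point): Middle of a glue jar, 72 mm across, 62 mm tall; leave it.
- hammer: Hammer, 260 mm long, lying on the bench; leave it.
- brush: Brush lying on the bench; leave it.
- tin: Round tin, 72 mm across, 45 mm tall; leave it.
- vice: The whole vice; origin under the centre of its bed on the bench, 38 mm along -y from the bed point; same axes.
Things that resemble listed ones, but are neither listed nor needed, are in the scene too. There is more than one size of the heel; the job needs the larger.

How it is judged:
By the outcome, as a careful person would: the job done as asked, in the order asked, and still so for the second after the job is handed in, with the robot touching nothing.
It also fails if it takes over 72 s, if anything falls off the work surface, if the arm or the gripper's body presses on something with over 40 N, if the wrist force passes 120 N, or if a joint passes its speed limit or range.

### The arm

A 6-joint arm with a two-finger parallel gripper is mounted at the origin on the work surface. World frame = base frame: x ahead of the robot, y to its left, z up, the work surface at z = 0. Lengths are in m, angles in rad, forces in N, time in s.
With the tool pointing down it reaches from about 0.3 to 0.875 m from the base axis. Payload 6.4 kg.
Tool frame: the origin (TCP) lies midway between the tips of the shut fingers; the grasp point (between the pads) lies 19 mm behind it; z points along the fingers, y is the direction in which the jaws open and shut (so a half turn about z gives the same grasp; the last joint's range is limited). The gripper opens to 88 mm and grips with 3 to 60 N. Pads are 18 mm wide; open, the fingers measure 123 mm over their backs; the gripper's body (75 mm by 187 mm) begins 45 mm behind the grasp point.
Start: joints at [-1.405, 0.181, 1.607, -0, 1.354, -0.206], TCP at [0.209, -0.536, 0.239] pointing down, gripper open.
Joint ranges: [-2.99, 2.99], [-0.89, 2.07], [0.3, 2.58], [-1.14, 4.28], [0, 2.63], [-3.12, 3.12]. Speed limits (rad/s): [2.57, 2.57, 3.01, 3.14, 3.14, 3.14].

### API

Orientations are given as [roll, pitch, yaw] about the fixed x, y, z axes, in that order (R = Rz(yaw) Ry(pitch) Rx(roll)).
In Python, from bench import monitor, optics, ctrl, spotter gives the robot as it stands.
- The arm moves only by the shell command python3 -m jog 'ROWS' [OPENING]. ROWS is JSON, a list of rows, each a list of 6 numbers: the shift along the tool's x, y, z in mm, then the turn, a rotation vector about the tool's x, y, z in rad. In form: [[x, y, z, wx, wy, wz], ...]. A call has 1 to 20 rows; each row is the pose to reach, as a shift and turn from the pose commanded when the call began, along the tool's axes at that moment; what a row does not reach only later rows make up. A row lasts 1/10 s, in which the tool goes at most 50 mm and 8.59 degrees, less where a joint would pass 70% of its speed; a pose out of reach is approached as far as the arm can. A call with a gripper value outside its range is refused whole. OPENING is the opening, from -1 (shut) to 1 (fully open), so that 0 is half open, set as the call begins (- or left out, the last holds). The fingers move at their own pace and stop on an object; the grip force is fixed at half the most. Time passes only in rows, so rows that repeat a pose let the fingers close. It gives the time, the measured TCP pose, the force and the opening at its end, in the units of the state.
- monitor.observe(): the state, without advancing time (a new reading comes with each control period).
- optics.capture(name): name is "scene" or "top" or "wrist"; returns the picture (480x640x3 uint8, red, green, blue); there is no depth.
- optics.camera_model(name): a dict with "fov_y" (degrees; the focal length in pixels is half the picture's height over the tangent of half this angle, whatever the lens; pixels are square), "cx", "cy" (the principal point, pixels), "xyz" and "rotation" of the camera in the world. Camera axes: x right, y up, looking along -z (the intrinsics and any distortion apply to the point x, -y, -z); pixel columns grow to the right and rows downward; lengths in m; the calibration is good to about 2 mm. The wrist camera is an equidistant fisheye: a pixel r from the principal point sees the ray r / f radians off the axis. A picture is of the moment at which its call begins: read the wrist's pose just before it. camera_model takes no time and is no camera call; for the wrist camera it gives the pose at the moment of the call.
- ctrl.sign_off(): hands the job in, once; it reports no verdict.
Trained networks look in the newest picture that a camera, given by its name, has taken for a name from the list of things; names that differ only in an ending like _2 or _b are one class to them, and where a whole thing is asked for, a point or a joint stands for the part that bears it (a point fixed in the world has none). Each returns a list of dicts, best first, with "conf" (0 to 1); they miss things now and then, are a little off and sometimes report something else, mostly with a low value. They report only what shows in the picture. A call takes as long as a camera call. They do not tell look-alikes from the thing itself.
- spotter.recognise(camera, name): "rect" ([left, top, right, bottom] as shares, 0 to 1, of the picture: columns of its width, rows of its height, round what is visible of it).
- spotter.outline_of(camera, name): "mask" (480x640 bool, what is visible of it) and "rect" ([left, top, right, bottom] as shares, 0 to 1, of the picture: columns of its width, rows of its height, round what is visible of it).
- spotter.pinpoint(camera, name): "at" ([row, column] as shares, 0 to 1, of the picture: columns of its width, rows of its height: a listed point, or the origin of a listed thing).
The state is a dict: "clock": time; "joint_pos": joint angles; "joint_velocities": joint speeds; "effort": joint torques, N m; "tcp_pos": TCP position; "tool_rot": TCP orientation; "force": force on the tool from outside, world axes, zero at the start; "moment": the same for the moment, N m; "gripper_width": finger opening in m.
Only numpy, scipy, OpenCV 4.12 (cv2) and the standard library are available. Lean on these libraries where they do the work, as an engineer would, in place of code of your own. Each camera call takes 0.05 s, during which the arm holds its last target.

## Working session

There is one attempt and no reset: what is moved stays moved. The work goes in short steps, Python scripts to look and compute and a shell command to move; the robot and the scene stay as the last step left them, time stands still between calls to the robot, and variables do not carry over. Pictures are saved under pics/ and viewed, and the job is handed in when it is done.

```bash
ls; mkdir -p pics; python3 - <<'E'
from bench import monitor, optics, ctrl, spotter
import cv2
for n in ["scene","top","wrist"]:
    im=optics.capture(n); cv2.imwrite(f"pics/{n}0.png",im[:,:,::-1]); m=optics.camera_model(n); print(n,m)
print(monitor.observe())
E
```

```text
pics
scene {'fov_y': 55.34413211687491, 'cx': 325.84103675346535, 'cy': 238.37930689158483, 'xyz': array([1.2117826 , 0.39600558, 0.75888362]), 'rotation': array([ 0.87103054, -0.02088548,  2.19681225])}
top {'fov_y': 48.358345107664995, 'cx': 325.648746493951, 'cy': 241.73410517228874, 'xyz': array([ 0.4319081 , -0.03518079,  1.22856483]), 'rotation': array([ 1.58766446e-01, -4.52504005e-04, -1.56187385e+00])}
wrist {'fov_y': 65.70646984690485, 'cx': 314.9257427077254, 'cy': 246.47392119765829, 'xyz': array([ 0.27206954, -0.51052136,  0.38326466]), 'rotation': array([-2.68726091e-01,  8.99307813e-04, -1.19772571e+00])}
{'clock': 0.15, 'joint_pos': array([-1.40532794e+00,  1.81387120e-01,  1.60772856e+00, -2.56309162e-05,
        1.35380302e+00, -2.06323112e-01]), 'joint_velocities': array([ 0.00025293, -0.00124895, -0.00159719,  0.00017873,  0.000391  ,
       -0.00016544]), 'effort': array([ 1.03659006e-04, -4.34237623e+01, -3.42177093e+01,  7.02638738e-02,
        3.56700446e-02, -7.72357998e-05]), 'tcp_pos': array([ 0.20881941, -0.53532076,  0.23803174]), 'tool_rot': array([-3.14028961e+00, -2.47163695e-04,  3.71796875e-01]), 'force': array([-0.07627737, -0.03781732, -0.6233602 ]), 'moment': array([0.04180427, 0.00240514, 0.00835483]), 'gripper_width': 0.08801168785477716}
```

View pics/scene0.png

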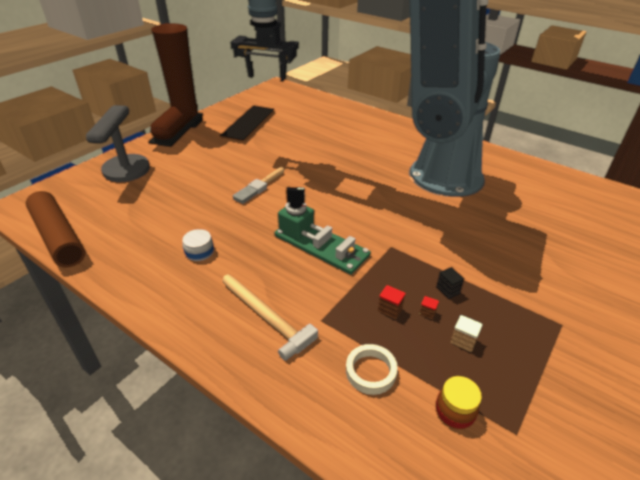

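View pics/top0.png

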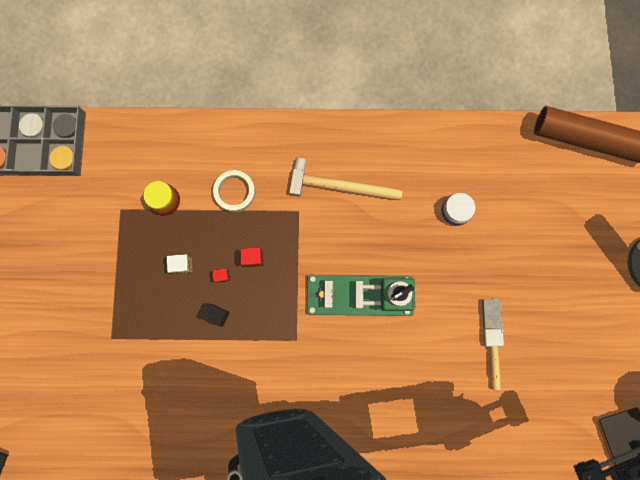

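View pics/wrist0.png

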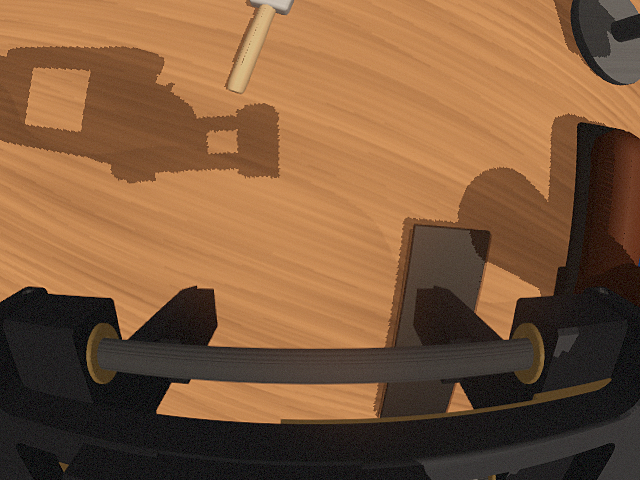

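```bash
cat > h.py <<'E'
import numpy as np, cv2
from scipy.spatial.transform import Rotation as Ro
from bench import monitor, optics, ctrl, spotter
def cam(n): 
    m=optics.camera_model(n); m['R']=Ro.from_euler('xyz',m['rotation']).as_matrix(); m['f']=240/np.tan(np.radians(m['fov_y']/2)); m['fish']=(n=='wrist'); return m
def ray(m,u,v):
    x=(u-m['cx'])/m['f'];y=(v-m['cy'])/m['f']
    if m['fish']:
        r=np.hypot(x,y); s=np.sin(r)/r if r>1e-9 else 1; d=np.array([x*s,-y*s,-np.cos(r)])
    else: d=np.array([x,-y,-1.])
    return m['R']@d
def onz(m,u,v,z):
    d=ray(m,u,v); return m['xyz']+d*(z-m['xyz'][2])/d[2]
def proj(m,P):
    c=m['R'].T@(np.asarray(P,float)-m['xyz']); x,y,z=c[0],-c[1],-c[2]
    if m['fish']:
        rho=np.hypot(x,y); th=np.arctan2(rho,z); k=th/rho if rho>1e-9 else 1/z; return np.array([m['cx']+m['f']*x*k,m['cy']+m['f']*y*k])
    return np.array([m['cx']+m['f']*x/z,m['cy']+m['f']*y/z])
def crop(im,u0,v0,u1,v1,k,fn):
    c=cv2.resize(np.ascontiguousarray(im[v0:v1,u0:u1,::-1]),None,fx=k,fy=k,interpolation=cv2.INTER_CUBIC); cv2.imwrite(fn,c)
E
python3 - <<'E'
from h import *
a=cv2.imread('pics/top0.png')[:,:,::-1]; crop(a,150,230,430,340,2.8,'pics/t1.png')
m=cam('top')
hsv=cv2.cvtColor(np.ascontiguousarray(a),cv2.COLOR_RGB2HSV)
red=((hsv[...,0]<6)|(hsv[...,0]>174))&(hsv[...,1]>200)&(hsv[...,2]>140)
red[:, :200]=0; red[:,290:]=0;red[:220]=0;red[300:]=0
n,l,s,c=cv2.connectedComponentsWithStats(red.astype(np.uint8))
for i in range(1,n):
    if s[i,4]<20: continue
    pts=np.argwhere(l==i)[:,::-1].astype(float)
    z=0.052
    W=np.array([onz(m,u,v,z)[:2] for u,v in pts])
    r=cv2.minAreaRect((W*1000).astype(np.float32)); print(s[i],c[i],r, W.mean(0))
g=(hsv[...,0]>60)&(hsv[...,0]<95)&(hsv[...,1]>100)
pts=np.argwhere(g)[:,::-1]; print(pts.min(0),pts.max(0))
W=np.array([onz(m,u,v,0.016)[:2] for u,v in pts if 300<u<420 and 260<v<330]); print(cv2.minAreaRect((W*1000).astype(np.float32)))
for n in ['bed','stop_face','knob_grip','collar_top','heel_mid','jaw','vice','heel']:
    for c in ['top','scene']:
        pass
optics.capture('top')
for n,z in [('bed',.016),('stop_face',.016),('knob_grip',.125),('heel_mid',.026),('jaw',.016),('vice',0)]:
    for d in spotter.pinpoint('top',n)[:3]:
        v,u=d['at'][0]*480,d['at'][1]*640; print(n,round(d['conf'],2),u,v,onz(m,u,v,z).round(4))
E
```

```text
[241 248  20  17 296] [250.30067568 255.89527027] ((586.7451171875, 132.50987243652344), (35.99139404296875, 42.2475700378418), 1.623532772064209) [0.58697001 0.13291381]
[213 269  14  13 147] [219.44217687 274.67346939] ((544.356689453125, 199.51364135742188), (25.26177978515625, 29.75071144104004), 6.883267402648926) [0.54456414 0.19971153]
[238 276] [637 479]
((504.78936767578125, -113.67947387695312), (238.60765075683594, 84.96097564697266), 89.66905212402344)
bed 0.74 338.49600000000004 293.088 [ 0.5087 -0.0641  0.016 ]
stop_face 0.82 331.008 294.48 [ 0.5054 -0.0472  0.016 ]
stop_face 0.44 181.632 266.304 [0.5664 0.2939 0.016 ]
knob_grip 0.75 401.28 292.08000000000004 [ 0.505  -0.1908  0.125 ]
knob_grip 0.65 358.528 297.024 [ 0.494  -0.1028  0.125 ]
heel_mid 0.74 220.48 276.384 [0.5432 0.2024 0.026 ]
heel_mid 0.59 256.384 255.40800000000002 [0.5916 0.1229 0.026 ]
heel_mid 0.21 344.128 184.896 [ 0.7583 -0.0756  0.026 ]
jaw 0.83 360.384 296.20799999999997 [ 0.5021 -0.1136  0.016 ]
vice 0.61 252.672 256.8 [0.5917 0.1348 0.    ]
vice 0.57 358.912 297.216 [ 0.5007 -0.1113  0.    ]
```

View pics/t1.png

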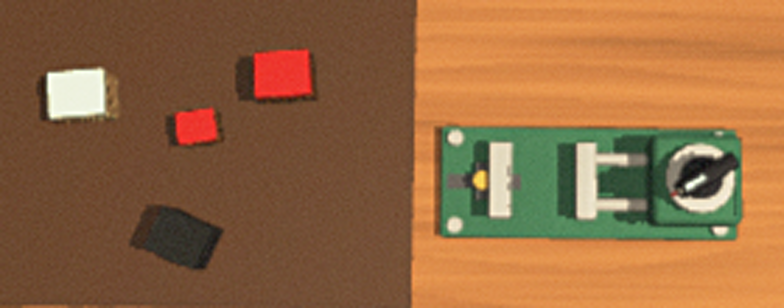

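Candidates for the brown/red heel: the large red top at (250,256), which measures about 36x42 mm, and the small one at (220,275), about 25x30 mm. The description calls for the larger, so it's (250,256). I'll move above it and confirm with the wrist camera.

```bash
cat >> h.py <<'E'
def Rtool(s): return Ro.from_euler('xyz',s['tool_rot'])
def go(p,yaw=None):
    s=monitor.observe(); R=Rtool(s); d=R.inv().apply(np.array(p)-s['tcp_pos'])*1000
    w=np.zeros(3)
    if yaw is not None: w=(R.inv()*Ro.from_euler('xyz',[np.pi,0,yaw])).as_rotvec()
    print('row',d.round(1),w.round(4), 'tcp',s['tcp_pos'].round(4),s['tool_rot'].round(4),'t',s['clock'],'F',s['force'].round(2),'w',s['gripper_width'].round(4))
E
python3 -c "
from h import *
go([.587,.133,.2],np.pi/2)"
```

```text
Traceback (most recent call last):
  File "h.py", line 26, in go
    print('row',d.round(1),w.round(4), 'tcp',s['tcp_pos'].round(4),s['tool_rot'].round(4),'t',s['clock'],'F',s['force'].round(2),'w',s['gripper_width'].round(4))
                                                                                                                                     ^^^^^^^^^^^^^^^^^^^^^^^^
AttributeError: 'float' object has no attribute 'round'
```

```bash
sed -i "s/s\['gripper_width'\].round(4)/round(s['gripper_width'],4)/" h.py
python3 -c "
from h import *
go([.587,.133,.2],np.pi/2)"
```

```text
row [ 595.2 -485.6   38.7] [-1.000e-04 -0.000e+00 -1.199e+00] tcp [ 0.2089 -0.5357  0.2387] [-3.1415 -0.      0.3718] t 0.5 F [-0.28  1.18 -0.3 ] w 0.0882
```

```bash
python3 -m jog '[[36,-29,0,0,0,-0.075],[72,-58,0,0,0,-0.15],[108,-87,0,0,0,-0.225],[144,-116,0,0,0,-0.3],[180,-145,0,0,0,-0.375],[216,-174,0,0,0,-0.45],[252,-203,0,0,0,-0.525],[288,-232,0,0,0,-0.6],[324,-261,0,0,0,-0.675],[360,-290,0,0,0,-0.75],[396,-319,0,0,0,-0.825],[432,-348,10,0,0,-0.9],[468,-377,20,0,0,-0.975],[504,-406,30,0,0,-1.05],[540,-435,38,0,0,-1.125],[575,-465,38,0,0,-1.199],[595,-485,38,0,0,-1.199],[595,-485,38,0,0,-1.199],[595,-485,38,0,0,-1.199]]' 1
python3 - <<'E'
from h import *
go([.587,.133,.2],np.pi/2)
m=cam('wrist'); im=optics.capture('wrist'); cv2.imwrite('pics/w1.png',im[:,:,::-1]); print(m['xyz'],m['rotation'])
E
```

```text
clock: 2.4
tcp_pos: [0.5868, 0.1326, 0.2004]
tool_rot: [-3.141, 0.0, 1.572]
force: [0.3, -0.3, -0.4]
gripper_width: 0.0882
row [0.4 0.2 0.4] [-0.0007  0.0005  0.0014] tcp [0.5868 0.1326 0.2004] [-3.1409e+00  5.0000e-04  1.5722e+00] t 2.4 F [ 0.31 -0.3  -0.39] w 0.0882
[0.58625881 0.20115499 0.34554014] [-2.70387604e-01 -2.21013407e-04  2.66567657e-03]
```

View pics/w1.png

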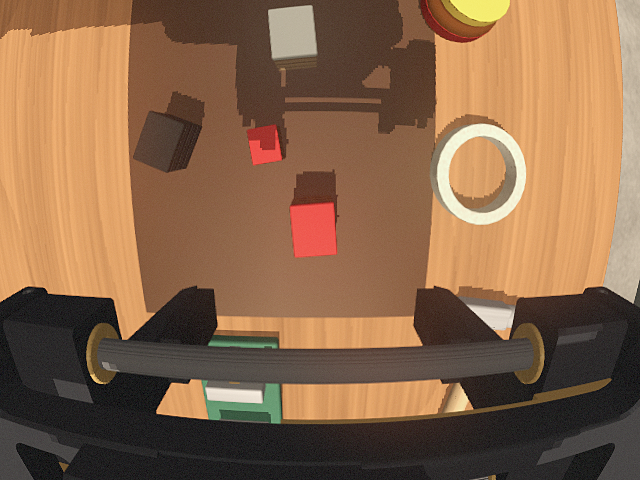

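```bash
python3 - <<'E'
from h import *
m=cam('wrist'); a=cv2.imread('pics/w1.png')[:,:,::-1]; crop(a,230,110,360,270,3,'pics/w1c.png')
hsv=cv2.cvtColor(np.ascontiguousarray(a),cv2.COLOR_RGB2HSV)
red=((hsv[...,0]<5)|(hsv[...,0]>174))&(hsv[...,1]>150)&(hsv[...,2]>120)
red[:, :200]=0; red[:,400:]=0;red[:100]=0;red[290:]=0
n,l,s,c=cv2.connectedComponentsWithStats(red.astype(np.uint8))
for i in range(1,n):
    if s[i,4]<100: continue
    pts=np.argwhere(l==i)[:,::-1].astype(float)
    W=np.array([onz(m,u,v,.052)[:2] for u,v in pts])
    print(s[i],cv2.minAreaRect((W*1000).astype(np.float32)), W.mean(0))
E
```

```text
[ 247  124   35   41 1094] ((546.1901245117188, 202.10791015625), (23.974424362182617, 29.081764221191406), 9.042153358459473) [0.5463617  0.20209702]
[ 290  202   47   55 2317] ((584.9982299804688, 133.12164306640625), (35.85279083251953, 43.96514892578125), 4.285492897033691) [0.58507004 0.1335187 ]
```

View pics/w1c.png

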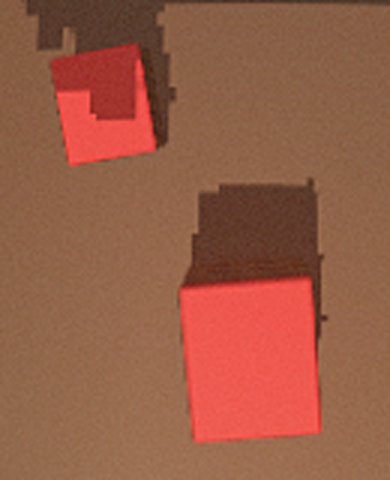

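The crop confirms it: the large red-topped block at (314,230) in the wrist view is 36x44 mm, yaw about 4.3°. I'll grasp that one.

```bash
python3 -c "
from h import *
go([.585,.1333,.015],np.pi/2+.075)"
```

```text
row [  1.6  -1.5 185.5] [-0.0008  0.0004 -0.0749] tcp [0.5866 0.1318 0.2005] [-3.1408e+00  4.0000e-04  1.5709e+00] t 2.45 F [ 0.44 -1.3   0.25] w 0.088
```

```bash
python3 -m jog '[[1.3,-1.5,40,0,0,-0.075],[1.3,-1.5,85,0,0,-0.075],[1.3,-1.5,125,0,0,-0.075],[1.3,-1.5,155,0,0,-0.075],[1.3,-1.5,175,0,0,-0.075],[1.3,-1.5,185,0,0,-0.075],[1.3,-1.5,185,0,0,-0.075],[1.3,-1.5,185,0,0,-0.075]]' 1
python3 -c "
from h import *
go([.585,.1333,.015],np.pi/2+.075)"
```

```text
clock: 3.25
tcp_pos: [0.5864, 0.133, 0.0169]
tool_rot: [3.14, 0.0, 1.645]
force: [-0.4, -0.9, 0.4]
gripper_width: 0.0879
row [ 0.4 -1.3  1.9] [ 0.0016  0.0001 -0.0009] tcp [0.5864 0.133  0.0169] [3.1400e+00 1.0000e-04 1.6449e+00] t 3.25 F [-0.44 -0.89  0.38] w 0.0879
```

```bash
python3 -m jog '[[0,-1.3,1,0,0,0],[0,-1.3,1,0,0,0],[0,-1.3,1,0,0,0],[0,-1.3,1,0,0,0],[0,-1.3,1,0,0,0],[0,-1.3,1,0,0,0],[0,-1.3,1,0,0,0],[0,-1.3,1,0,0,0]]' -1
python3 -c "
from h import *
go([.585,.1333,.015],np.pi/2+.075)"
```

```text
clock: 4.05
tcp_pos: [0.5843, 0.1335, 0.0147]
tool_rot: [3.142, -0.0, 1.646]
force: [0.9, 0.1, 0.3]
gripper_width: 0.036
row [-0.3  0.7 -0.3] [ 0. -0.  0.] tcp [0.5843 0.1335 0.0147] [ 3.1415 -0.      1.6458] t 4.05 F [0.87 0.06 0.31] w 0.036
```

```bash
python3 -c "
from h import *
go([.505,-.10,.22],np.pi/2)"
```

```text
row [-226.9  -96.6 -205.3] [ 0.    -0.     0.075] tcp [0.5843 0.1335 0.0147] [ 3.1415 -0.      1.6458] t 4.05 F [0.87 0.06 0.31] w 0.036
```

```bash
python3 -m jog '[[0,0,-15,0,0,0],[0,0,-50,0,0,0],[0,0,-95,0,0,0],[0,0,-140,0,0,0],[-30,-15,-175,0,0,0.02],[-70,-30,-195,0,0,0.04],[-110,-48,-205,0,0,0.06],[-150,-65,-205,0,0,0.075],[-190,-82,-205,0,0,0.075],[-215,-92,-205,0,0,0.075],[-227,-97,-205,0,0,0.075],[-227,-97,-205,0,0,0.075],[-227,-97,-205,0,0,0.075],[-227,-97,-205,0,0,0.075]]'
python3 - <<'E'
from h import *
go([.505,-.10,.22],np.pi/2)
m=cam('wrist'); im=optics.capture('wrist'); cv2.imwrite('pics/w2.png',im[:,:,::-1]); print(m['xyz'],m['rotation'])
np.save('m2.npy',m,allow_pickle=True)
for n,z in [('bed',.016),('stop_face',.016),('knob_grip',.125),('jaw',.016),('collar_top',.091)]:
    for d in spotter.pinpoint('wrist',n)[:2]:
        v,u=d['at'][0]*480,d['at'][1]*640; print(n,round(d['conf'],2),u,v,onz(m,u,v,z).round(4))
E
```

```text
clock: 5.45
tcp_pos: [0.5049, -0.0988, 0.2198]
tool_rot: [3.142, -0.0, 1.572]
force: [0.0, 0.2, -0.9]
gripper_width: 0.0358
row [-1.2  0.1 -0.2] [ 0.0001 -0.0005  0.0015] tcp [ 0.5049 -0.0988  0.2198] [ 3.1415e+00 -5.0000e-04  1.5723e+00] t 5.45 F [ 0.02  0.2  -0.91] w 0.0358
[ 0.50423247 -0.03036257  0.3650077 ] [-0.26945389 -0.00100596  0.00278872]
bed 0.69 314.176 192.19199999999998 [ 0.504  -0.0736  0.016 ]
stop_face 0.77 312.384 166.992 [ 0.5023 -0.0498  0.016 ]
jaw 0.68 315.32800000000003 230.784 [ 0.5052 -0.1111  0.016 ]
```

View pics/w2.png

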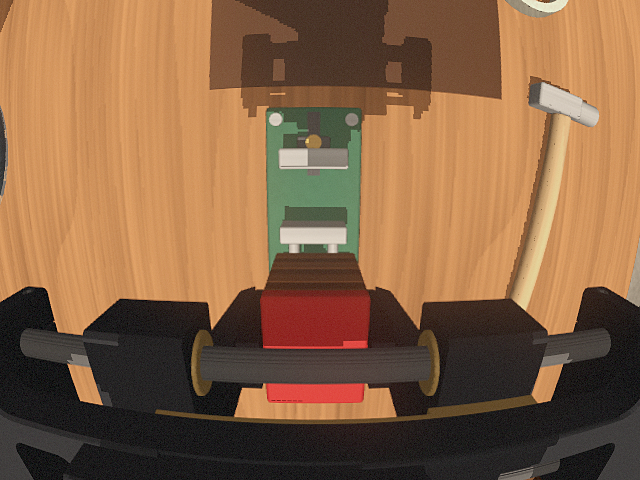

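```bash
python3 - <<'E'
from h import *
a=cv2.imread('pics/w2.png')[:,:,::-1]; crop(a,250,95,380,260,4,'pics/w2c.png')
crop(a,250,240,380,410,4,'pics/w2d.png')
E
```

```text
(no output)
```

View pics/w2c.png

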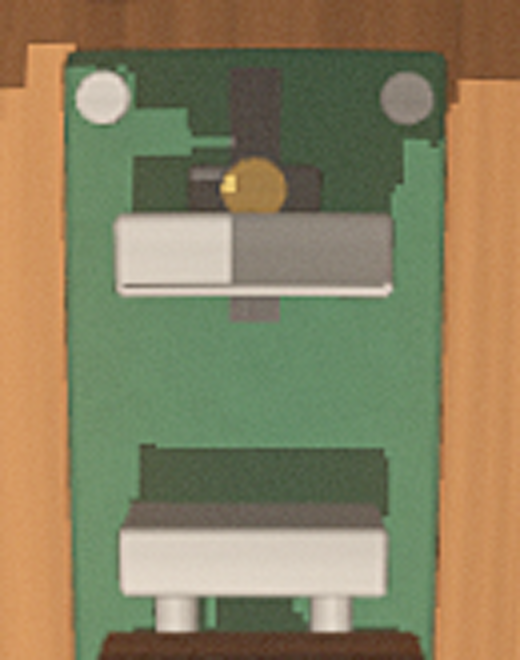

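View pics/w2d.png

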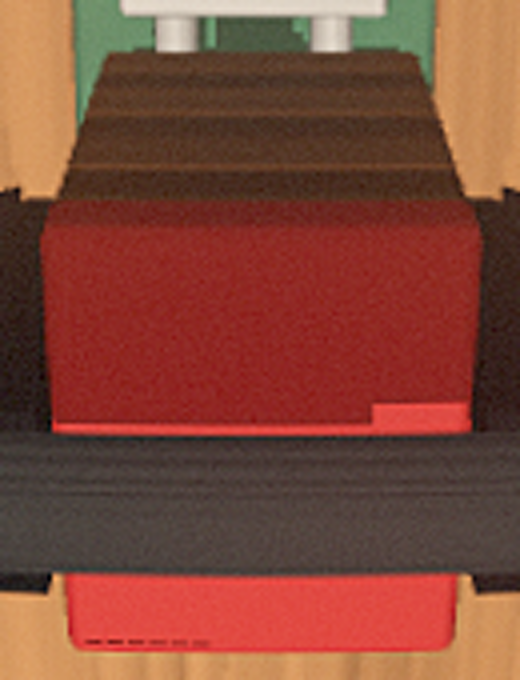

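```bash
python3 - <<'E'
from h import *
m=np.load('m2.npy',allow_pickle=True).item()
P=lambda n,u,v,z:print(n,onz(m,u,v,z).round(4))
o=lambda x,y:(250+x/4,95+y/4)
P('stop top L',*o(118,287),.046);P('stop top R',*o(392,287),.046);P('stop low',*o(255,297),.016)
P('mov top L',*o(120,527),.046);P('mov top R',*o(387,527),.046);P('mov low L',*o(128,504),.016);P('mov low R',*o(382,504),.016)
P('bed L',*o(66,60),.016);P('bed R',*o(443,52),.016);P('bedL2',*o(76,640),.016);P('bedR2',*o(436,640),.016)
o2=lambda x,y:(250+x/4,240+y/4)
zt=.2198+.0373; zb=zt-.052
P('blk back L',*o2(68,650),zt);P('blk back R',*o2(458,650),zt);P('front top L',*o2(43,230),zt);P('front top R',*o2(481,230),zt)
P('bot L',*o2(108,53),zb);P('bot R',*o2(418,53),zb)
E
```

```text
stop top L [ 0.4743 -0.0478  0.046 ]
stop top R [ 0.5329 -0.0476  0.046 ]
stop low [ 0.5035 -0.0519  0.016 ]
mov top L [ 0.474  -0.1005  0.046 ]
mov top R [ 0.5328 -0.1004  0.046 ]
mov low L [ 0.4732 -0.1015  0.016 ]
mov low R [ 0.5341 -0.1013  0.016 ]
bed L [0.4596 0.0045 0.016 ]
bed R [0.547  0.0065 0.016 ]
bedL2 [ 0.4596 -0.1356  0.016 ]
bedR2 [ 0.5483 -0.1354  0.016 ]
blk back L [ 0.487  -0.1197  0.2571]
blk back R [ 0.5228 -0.1197  0.2571]
front top L [ 0.4873 -0.077   0.2571]
front top R [ 0.522  -0.0769  0.2571]
bot L [ 0.4875 -0.0777  0.2051]
bot R [ 0.5224 -0.0776  0.2051]
```

```bash
python3 -m jog '[[12,-1,30,0,0,0],[24,-1,70,0,0,0],[24,-1,110,0,0,0],[24,-1,140,0,0,0],[24,-1,149,0,0,0],[24,-1,149,0,0,0],[24,-1,149,0,0,0]]'
python3 - <<'E'
from h import *
go([.5036,-.0745,.031],np.pi/2)
m=cam('wrist'); im=optics.capture('wrist'); cv2.imwrite('pics/w3.png',im[:,:,::-1]); print(m['xyz'],m['rotation'])
np.save('m3.npy',m,allow_pickle=True)
crop(im,230,150,410,410,3,'pics/w3c.png')
E
```

```text
clock: 6.45
tcp_pos: [0.5047, -0.0766, 0.0721]
tool_rot: [3.14, 0.001, 1.571]
force: [0.1, 0.2, -0.7]
gripper_width: 0.0358
row [ 2.1 -1.2 41.1] [ 0.0019  0.0007 -0.    ] tcp [ 0.5047 -0.0766  0.0721] [3.1396e+00 7.0000e-04 1.5708e+00] t 6.45 F [ 0.06  0.19 -0.68] w 0.0358
[ 0.50388857 -0.00792007  0.21727285] [-0.27068774 -0.00293022  0.00127513]
```

View pics/w3c.png

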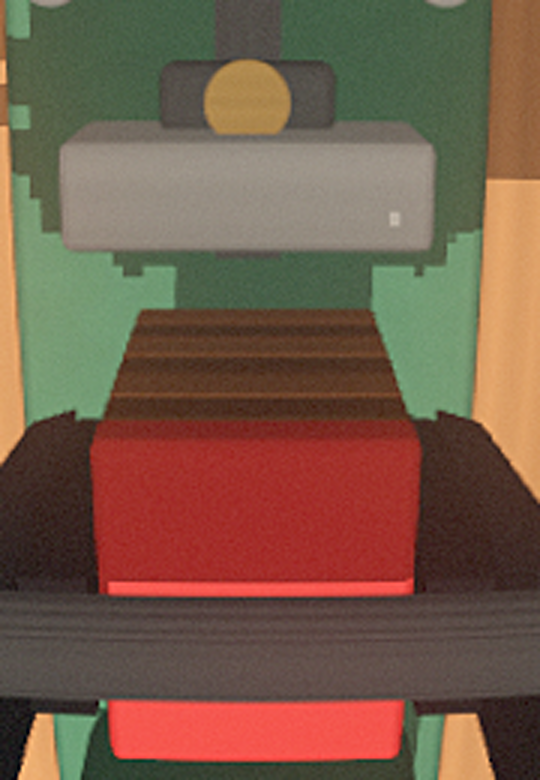

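```bash
python3 - <<'E'
from h import *
m=np.load('m3.npy',allow_pickle=True).item()
P=lambda n,x,y,z:print(n,onz(m,230+x/3,150+y/3,z).round(4))
P('stopL',62,249,.046);P('stopR',436,249,.046)
for zb in(.056,.0575):
    P('botL',137,310,zb);P('botR',373,310,zb)
P('topL',93,450,.109);P('topR',419,450,.109);P('backL',115,760,.109);P('backR',402,760,.109)
print(monitor.observe()['tcp_pos'])
E
```

```text
stopL [ 0.4737 -0.0488  0.046 ]
stopR [ 0.5333 -0.0487  0.046 ]
botL [ 0.4866 -0.0559  0.056 ]
botR [ 0.5223 -0.0559  0.056 ]
botL [ 0.4867 -0.0555  0.0575]
botR [ 0.5222 -0.0555  0.0575]
topL [ 0.487  -0.0557  0.109 ]
topR [ 0.5218 -0.0557  0.109 ]
backL [ 0.4871 -0.0982  0.109 ]
backR [ 0.5225 -0.0982  0.109 ]
[ 0.50503397 -0.07671333  0.07253051]
```

```bash
python3 -m jog '[[2.7,-1,0,0,0,0],[2.7,-1,10,0,0,0],[2.7,-1,20,0,0,0],[2.7,-1,30,0,0,0],[2.7,-1,37,0,0,0],[2.7,-1,39,0,0,0],[2.7,-1,39,0,0,0],[2.7,-1,39,0,0,0]]'
python3 - <<'E'
from h import *
go([.5036,-.0745,.031],np.pi/2)
m=cam('wrist'); im=optics.capture('wrist'); cv2.imwrite('pics/w4.png',im[:,:,::-1])
np.save('m4.npy',m,allow_pickle=True)
crop(im,230,150,410,410,3,'pics/w4c.png')
E
```

```text
clock: 7.3
tcp_pos: [0.5026, -0.0735, 0.0315]
tool_rot: [-3.142, -0.0, 1.571]
force: [-0.1, 0.6, -1.0]
gripper_width: 0.0358
row [-1.   1.   0.5] [-0.     -0.     -0.0001] tcp [ 0.5026 -0.0735  0.0315] [-3.1416 -0.      1.5707] t 7.3 F [-0.06  0.61 -0.98] w 0.0358
```

View pics/w4c.png

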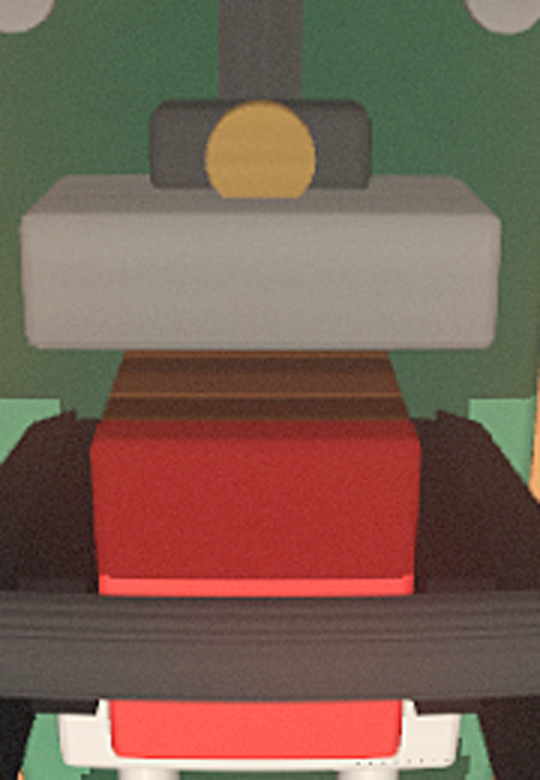

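```bash
python3 - <<'E'
from h import *
m=np.load('m4.npy',allow_pickle=True).item()
P=lambda n,x,y,z:print(n,onz(m,230+x/3,150+y/3,z).round(4))
P('stopL',25,347,.046);P('stopR',498,347,.046)
P('movbackL',62,766,.046);P('movbackR',462,766,.046)
P('topL',93,450,.069);P('topR',419,450,.069);P('backL',112,757,.069);P('backR',403,757,.069)
E
```

```text
stopL [ 0.4735 -0.0486  0.046 ]
stopR [ 0.5328 -0.0486  0.046 ]
movbackL [ 0.4734 -0.1154  0.046 ]
movbackR [ 0.5336 -0.1155  0.046 ]
topL [ 0.4851 -0.0524  0.069 ]
topR [ 0.5197 -0.0524  0.069 ]
backL [ 0.4848 -0.0942  0.069 ]
backR [ 0.5205 -0.0942  0.069 ]
```

```bash
python3 -m jog '[[0,0.8,0,0,0,0],[0,0.8,0.5,0,0,0],[0,0.8,0.5,0,0,0],[0,0.8,0.5,0,0,0]]'; python3 -m jog '[[0,0,0.4,0,0,0],[0,0,0.4,0,0,0],[0,0,0.4,0,0,0]]';  python3 -m jog '[[0,0,0.4,0,0,0],[0,0,0.4,0,0,0],[0,0,0.4,0,0,0]]'
```

```text
clock: 7.75
tcp_pos: [0.5034, -0.0734, 0.0313]
tool_rot: [3.141, -0.0, 1.571]
force: [-0.7, -0.4, -2.3]
gripper_width: 0.0356
clock: 8.05
tcp_pos: [0.5033, -0.0734, 0.0308]
tool_rot: [-3.142, 0.0, 1.571]
force: [1.2, -0.3, -1.0]
gripper_width: 0.0358
clock: 8.35
tcp_pos: [0.5034, -0.0734, 0.0307]
tool_rot: [3.142, 0.0, 1.571]
force: [-1.4, 0.2, 4.0]
gripper_width: 0.0353
```

```bash
python3 -m jog '[[0,0,0.3,0,0,0],[0,0,0.3,0,0,0]]'
```

```text
clock: 8.55
tcp_pos: [0.5034, -0.0735, 0.0307]
tool_rot: [-3.142, 0.0, 1.571]
force: [-2.9, 0.8, 7.8]
gripper_width: 0.0359
```

```bash
python3 -m jog '[[0,0,-0.4,0,0,0],[0,0,-0.4,0,0,0],[0,0,-0.4,0,0,0],[0,0,-0.4,0,0,0],[0,0,-0.4,0,0,0]]' 0.6; python3 -m jog '[[0,0,-15,0,0,0],[0,0,-45,0,0,0],[0,0,-90,0,0,0],[0,0,-135,0,0,0],[-5,0,-170,0,0,0],[-25,0,-180,0,0,0],[-25,0,-180,0,0,0],[-25,0,-180,0,0,0]]'
python3 - <<'E'
from h import *
m=cam('wrist'); im=optics.capture('wrist'); cv2.imwrite('pics/w5.png',im[:,:,::-1])
np.save('m5.npy',m,allow_pickle=True); go([.505,-.19,.106],np.pi/2)
im=optics.capture('top'); cv2.imwrite('pics/t5.png',im[:,:,::-1])
crop(im,290,250,430,340,5,'pics/t5c.png')
E
```

```text
clock: 9.05
tcp_pos: [0.5033, -0.0734, 0.0304]
tool_rot: [-3.142, -0.0, 1.571]
force: [0.4, -0.7, 0.3]
gripper_width: 0.0702
clock: 9.85
tcp_pos: [0.503, -0.0983, 0.21]
tool_rot: [-3.141, -0.001, 1.57]
force: [0.4, -0.0, -0.9]
gripper_width: 0.0706
row [-92.3   2.6 103.2] [-0.0018 -0.0012 -0.0004] tcp [ 0.5026 -0.0978  0.2094] [-3.1398e+00 -1.2000e-03  1.5704e+00] t 9.9 F [ 0.08 -0.31 -0.52] w 0.0704
```

View pics/w5.png

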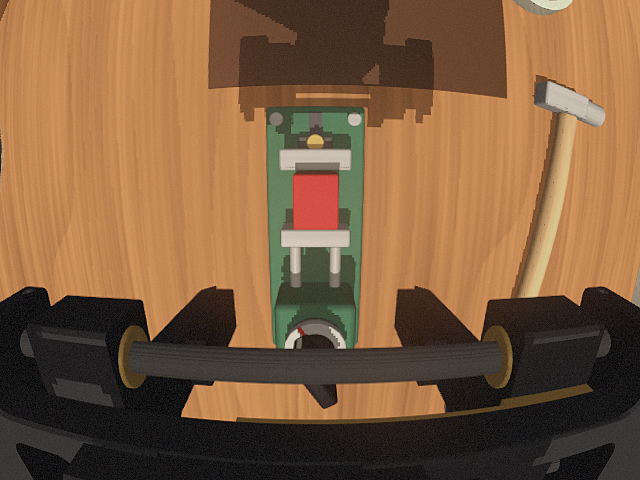

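View pics/t5c.png

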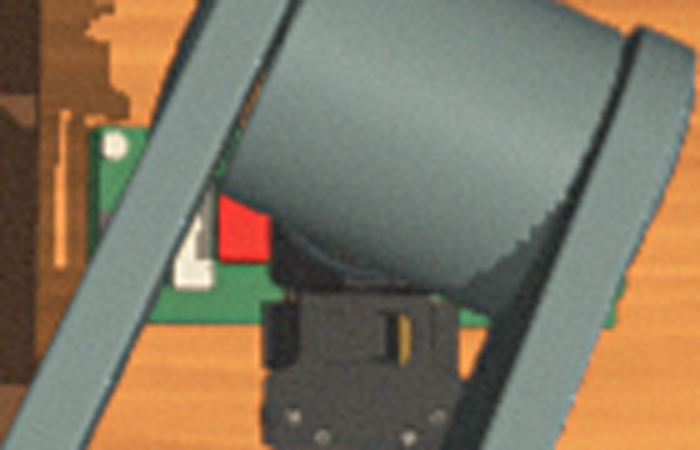

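```bash
python3 -m jog '[[-20,0,-20,0,0,-0.1],[-50,0,-40,0,0,-0.2],[-80,0,-40,0,0,-0.3],[-92,1,-40,0,0,-0.4],[-92,1,-40,0,0,-0.5],[-92,1,-40,0,0,-0.54],[-92,1,-40,0,0,-0.54],[-92,1,-40,0,0,-0.54]]' 0
python3 - <<'E'
from h import *
m=cam('wrist'); im=optics.capture('wrist'); cv2.imwrite('pics/w6.png',im[:,:,::-1])
np.save('m6.npy',m,allow_pickle=True); go([.504,-.19,.106],2.11)
E
```

```text
clock: 10.75
tcp_pos: [0.504, -0.1897, 0.2494]
tool_rot: [-3.141, -0.002, 2.11]
force: [-0.3, 0.4, 0.5]
gripper_width: 0.044
row [-3.000e-01 -1.000e-01  1.437e+02] [-0.0006 -0.0014  0.0002] tcp [ 0.5041 -0.1898  0.2497] [-3.1410e+00 -1.4000e-03  2.1102e+00] t 10.8 F [-0.55 -0.69 -0.19] w 0.0438
```

View pics/w6.png

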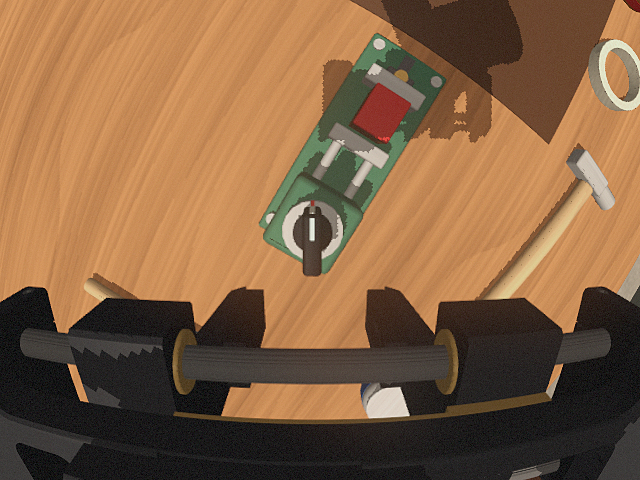

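```bash
python3 - <<'E'
from h import *
a=cv2.imread('pics/w6.png')[:,:,::-1]; crop(a,260,180,370,290,6,'pics/w6c.png')
E
```

```text
(no output)
```

View pics/w6c.png

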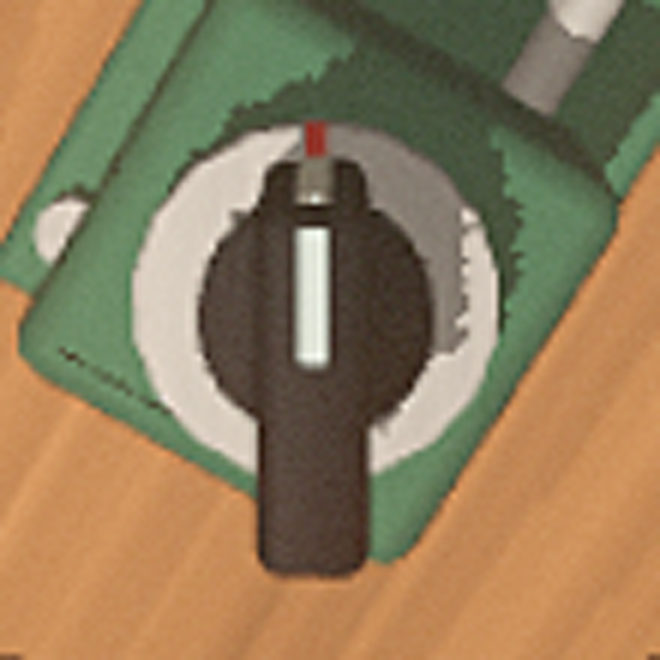

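```bash
python3 - <<'E'
from h import *
m=np.load('m6.npy',allow_pickle=True).item()
P=lambda n,x,y,z:print(n,onz(m,260+x/6,180+y/6,z).round(4))
cs=[(133,305),(500,305),(316,124)]
W=[onz(m,260+x/6,180+y/6,.091) for x,y in cs]; print(np.round(W,4), (W[0]+W[1])/2)
P('top-x',313,206,.141);P('top+x',314,574,.141);
P('barL',258,500,.141);P('barR',370,500,.141)
P('line a',313,228,.141);P('line b',313,366,.141)
P('base disc L',200,315,.1);P('disc R',433,315,.1)
s=monitor.observe()
for n in ['knob_grip','collar_top']:
  for d in spotter.pinpoint('wrist',n)[:1]:
    print(n,d['conf'],onz(m,d['at'][1]*640,d['at'][0]*480,{'k':.125,'c':.091}[n[0]]))
E
```

```text
[[ 0.481  -0.2052  0.091 ]
 [ 0.5251 -0.1788  0.091 ]
 [ 0.4899 -0.1701  0.091 ]] [ 0.50307559 -0.19201083  0.091     ]
top-x [ 0.491  -0.1721  0.141 ]
top+x [ 0.5143 -0.2108  0.141 ]
barL [ 0.5037 -0.2061  0.141 ]
barR [ 0.5152 -0.1992  0.141 ]
line a [ 0.4924 -0.1743  0.141 ]
line b [ 0.5009 -0.1885  0.141 ]
base disc L [ 0.4892 -0.1996  0.1   ]
disc R [ 0.5164 -0.1833  0.1   ]
knob_grip 0.88 [ 0.50286274 -0.19451263  0.125     ]
collar_top 0.64 [ 0.50356357 -0.19204143  0.091     ]
```

```bash
python3 -m jog '[[-1.1,-1.8,30,0,0,-0.003],[-1.1,-1.8,70,0,0,-0.003],[-1.1,-1.8,105,0,0,-0.003],[-1.1,-1.8,130,0,0,-0.003],[-1.1,-1.8,141,0,0,-0.003],[-1.1,-1.8,143,0,0,-0.003],[-1.1,-1.8,143,0,0,-0.003]]'
python3 -m jog '[[0,0,0,0,0,0],[0,0,0,0,0,0],[0,0,0,0,0,0],[0,0,0,0,0,0],[0,0,0,0,0,0]]' -1
python3 - <<'E'
from h import *
m=cam('wrist'); im=optics.capture('wrist'); cv2.imwrite('pics/w7.png',im[:,:,::-1]); s=monitor.observe();print(s['force'],s['moment'],s['joint_pos'])
E
```

```text
clock: 11.6
tcp_pos: [0.504, -0.1926, 0.1083]
tool_rot: [3.141, 0.001, 2.114]
force: [-0.1, 0.0, 0.5]
gripper_width: 0.0443
clock: 12.1
tcp_pos: [0.5033, -0.1928, 0.1082]
tool_rot: [-3.141, 0.001, 2.114]
force: [-2.3, -2.3, 4.8]
gripper_width: 0.0138
[-3.65366164 -2.38698297  4.7012391 ] [-0.25800306  0.45220147 -0.00939632] [-5.85640697e-01  2.58540475e-01  1.80190080e+00 -8.41781197e-04
  1.08068030e+00 -1.12828952e+00]
```

View pics/w7.png

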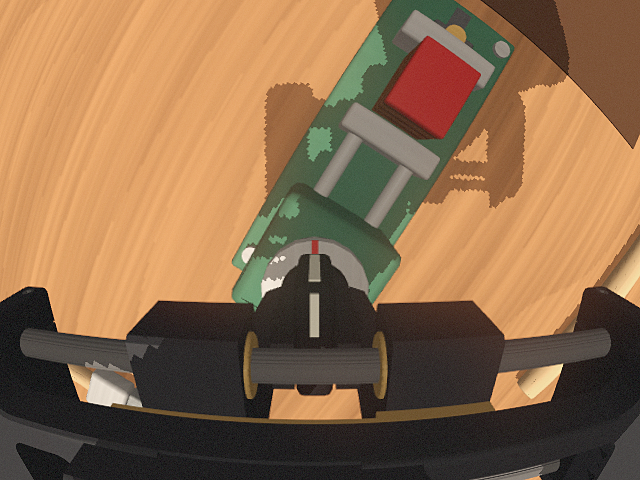

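```bash
python3 -m jog '[[0,0,0,0,0,0.05],[0,0,0,0,0,0.12],[0,0,0,0,0,0.2],[0,0,0,0,0,0.28],[0,0,0,0,0,0.36],[0,0,0,0,0,0.44],[0,0,0,0,0,0.5],[0,0,0,0,0,0.5]]'
cat > look.py <<'E'
import sys
from h import *
k=sys.argv[1]
im=optics.capture('wrist'); s=monitor.observe(); print('F',s['force'].round(2),'M',s['moment'].round(3),'yaw',s['tool_rot'][2].round(4),'j6',s['joint_pos'][5].round(3),'tau6',s['effort'][5].round(3),'tcp',s['tcp_pos'].round(4),s['clock'])
cv2.imwrite(f'pics/{k}.png',im[:,:,::-1]); crop(im,220,200,410,400,3,f'pics/{k}c.png')
E
python3 look.py w8
```

```text
clock: 12.95
tcp_pos: [0.5032, -0.1929, 0.1081]
tool_rot: [-3.141, 0.001, 1.612]
force: [-4.3, -1.0, 5.7]
gripper_width: 0.0139
F [-4.45 -1.67  5.65] M [-0.299  0.575  0.018] yaw 1.6134 j6 -0.628 tau6 0.165 tcp [ 0.5032 -0.1929  0.1081] 13.0
```

View pics/w8.png

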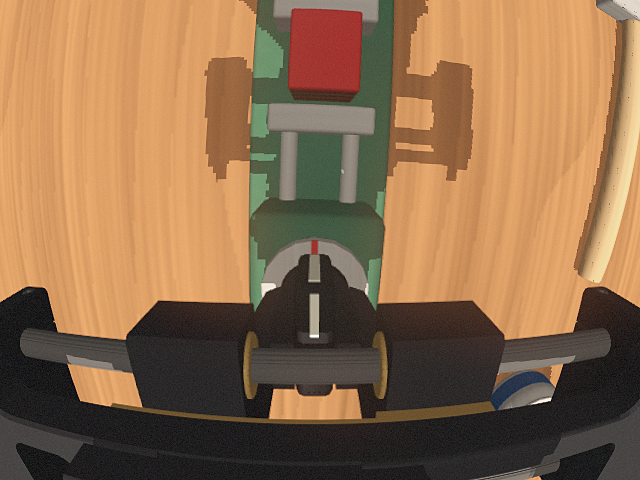

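```bash
python3 -m jog '[[0,0,0,0,0,0.08],[0,0,0,0,0,0.16],[0,0,0,0,0,0.24],[0,0,0,0,0,0.32],[0,0,0,0,0,0.4],[0,0,0,0,0,0.48],[0,0,0,0,0,0.55],[0,0,0,0,0,0.55]]'
python3 look.py w9
```

```text
clock: 13.8
tcp_pos: [0.503, -0.1929, 0.1081]
tool_rot: [-3.141, 0.001, 1.062]
force: [-4.6, -0.7, 7.0]
gripper_width: 0.0136
F [-5.57 -1.23  5.79] M [-0.305  0.812  0.075] yaw 1.0636 j6 -0.078 tau6 0.249 tcp [ 0.5031 -0.1929  0.1081] 13.85
```

View pics/w9.png

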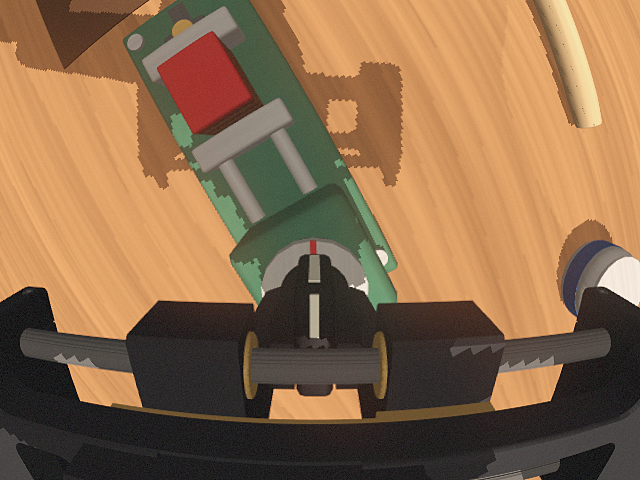

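```bash
python3 -m jog '[[0,0,0,0,0,0.08],[0,0,0,0,0,0.16],[0,0,0,0,0,0.24],[0,0,0,0,0,0.32],[0,0,0,0,0,0.4],[0,0,0,0,0,0.4]]'
python3 look.py w10
```

```text
clock: 14.45
tcp_pos: [0.5029, -0.1928, 0.1081]
tool_rot: [3.142, 0.001, 0.662]
force: [-5.1, -1.9, 7.1]
gripper_width: 0.0137
F [-4.7  -1.53  7.66] M [-0.283  0.932  0.007] yaw 0.6635 j6 0.322 tau6 0.259 tcp [ 0.5029 -0.1928  0.1081] 14.5
```

View pics/w10.png

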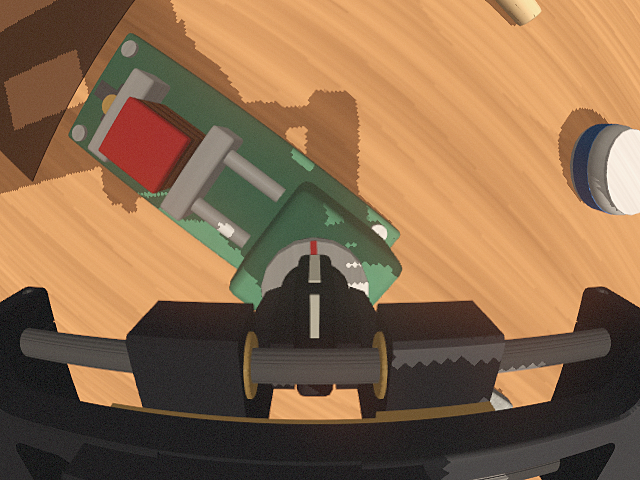

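```bash
python3 -m jog '[[0,0,0,0,0,0.08],[0,0,0,0,0,0.16],[0,0,0,0,0,0.24],[0,0,0,0,0,0.3],[0,0,0,0,0,0.3]]'
python3 look.py w11
```

```text
clock: 15.0
tcp_pos: [0.5028, -0.1927, 0.1081]
tool_rot: [3.141, 0.001, 0.362]
force: [-5.8, -1.0, 7.4]
gripper_width: 0.0143
F [-5.72 -1.97  7.07] M [-0.25   0.967  0.044] yaw 0.3636 j6 0.622 tau6 0.207 tcp [ 0.5029 -0.1927  0.1081] 15.05
```

View pics/w11.png

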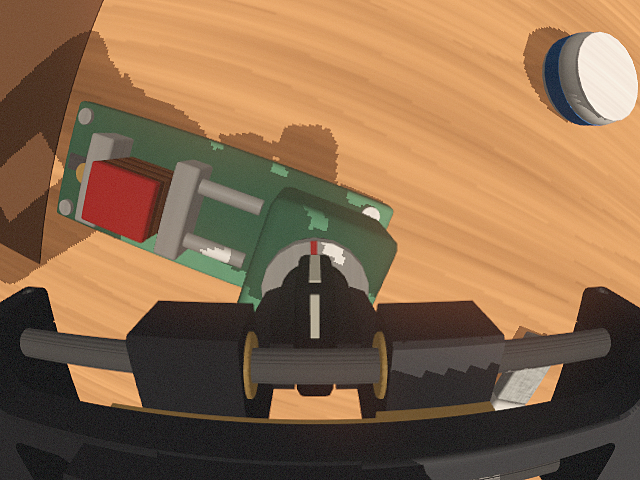

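```bash
python3 -m jog '[[0,0,0,0,0,0.08],[0,0,0,0,0,0.16],[0,0,0,0,0,0.24],[0,0,0,0,0,0.3],[0,0,0,0,0,0.3]]'
python3 look.py w12
```

```text
clock: 15.55
tcp_pos: [0.5028, -0.1926, 0.1081]
tool_rot: [3.141, 0.001, 0.062]
force: [-5.6, -1.0, 8.2]
gripper_width: 0.0134
F [-5.65 -0.94  8.13] M [-0.186  0.993  0.051] yaw 0.0637 j6 0.922 tau6 0.229 tcp [ 0.5028 -0.1926  0.1081] 15.6
```

View pics/w12.png

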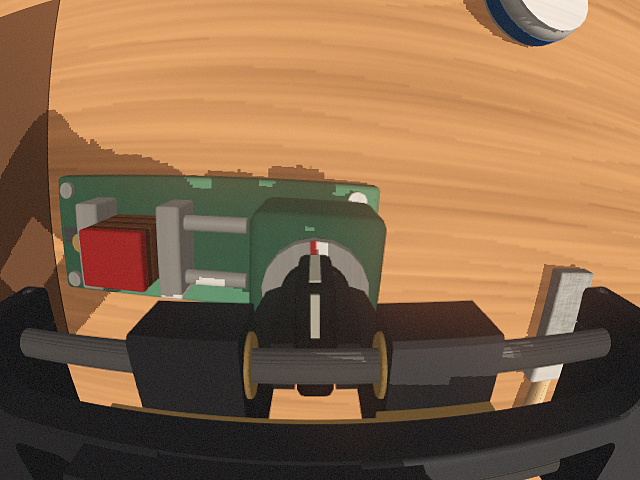

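```bash
python3 - <<'E'
from h import *
m=cam('wrist'); a=cv2.imread('pics/w12.png')[:,:,::-1]; crop(a,50,160,270,310,3.5,'pics/w12d.png')
# predicted pixel of jaw-top front edge for face y values
for y in (-.0995,-.0955,-.0925): print(y,proj(m,[.4735,y,.046]).round(1),proj(m,[.5335,y,.046]).round(1))
E
```

```text
-0.0995 [167.  297.4] [162.4 204.5]
-0.0955 [161.4 296.8] [156.4 204.2]
-0.0925 [157.2 296.4] [152.  204.1]
```

View pics/w12d.png

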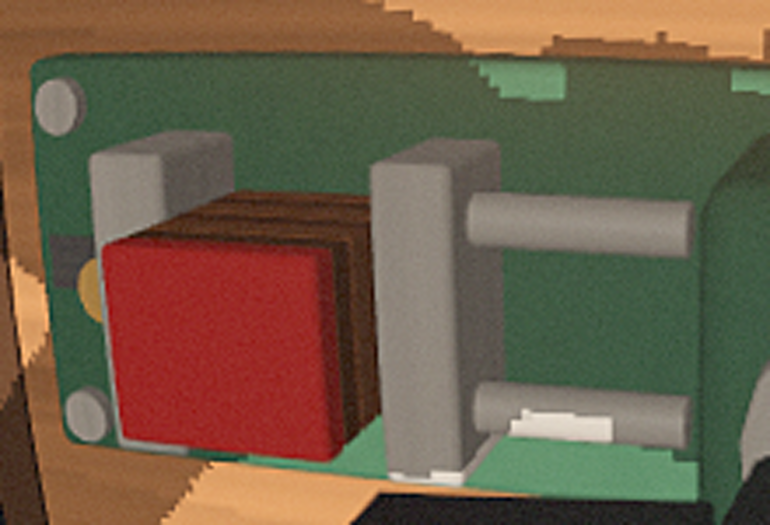

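```bash
python3 -m jog '[[0,0,0,0,0,0.08],[0,0,0,0,0,0.16],[0,0,0,0,0,0.24],[0,0,0,0,0,0.32],[0,0,0,0,0,0.38],[0,0,0,0,0,0.38]]'
python3 look.py w13
```

```text
clock: 16.2
tcp_pos: [0.5028, -0.1925, 0.1081]
tool_rot: [3.141, 0.001, -0.318]
force: [-6.9, 0.1, 8.6]
gripper_width: 0.0138
F [-4.78  0.19  7.72] M [-0.086  1.135 -0.012] yaw -0.3164 j6 1.302 tau6 0.162 tcp [ 0.5028 -0.1925  0.1081] 16.25
```

View pics/w13.png

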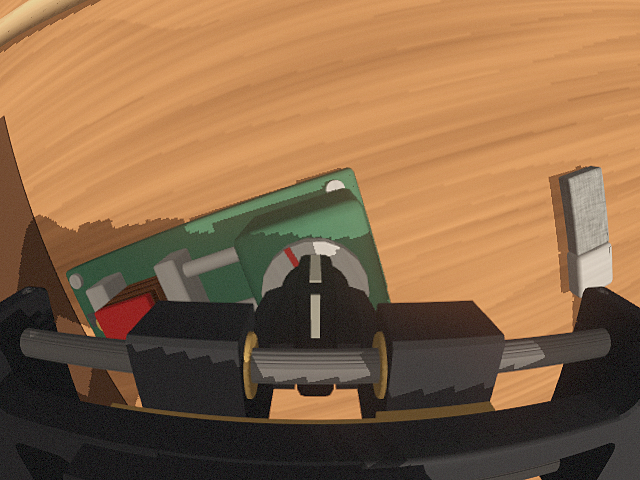

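```bash
cat > ang.py <<'E'
import sys
from h import *
a=cv2.imread(sys.argv[1])[:,:,::-1]; m=cam('wrist'); s=monitor.observe()
hsv=cv2.cvtColor(np.ascontiguousarray(a),cv2.COLOR_RGB2HSV)
red=((hsv[...,0]<6)|(hsv[...,0]>172))&(hsv[...,1]>110)&(hsv[...,2]>70)
red[:225]=0;red[300:]=0;red[:,:255]=0;red[:,380:]=0
n,l,st,c=cv2.connectedComponentsWithStats(red.astype(np.uint8))
yaw=s['tool_rot'][2]
for i in range(1,n):
    if st[i,4]<15: continue
    pts=np.argwhere(l==i)[:,::-1]
    W=np.array([onz(m,u,v,.091)[:2] for u,v in pts])
    q=W.mean(0)-s['tcp_pos'][:2]
    d=np.arctan2(q[1],q[0])-yaw
    print(st[i],c[i],'rel angle red - tool x',(d+np.pi)%(2*np.pi)-np.pi,'r',np.hypot(*q), 'F',s['force'],'M',s['moment'],'tau6',s['effort'][5],'clock',s['clock'])
E
python3 ang.py pics/w13.png
python3 - <<'E'
from h import *
a=cv2.imread('pics/w13.png')[:,:,::-1]; crop(a,60,160,390,330,2.4,'pics/w13d.png')
E
```

```text
[284 247  15  20 134] [291.21641791 256.71641791] rel angle red - tool x 0.5335508670931937 r 0.021177237895124625 F [-4.77904874  0.18702555  7.72288549] M [-0.0857413   1.1354451  -0.01217551] tau6 0.1620667800307274 clock 16.25
```

View pics/w13d.png

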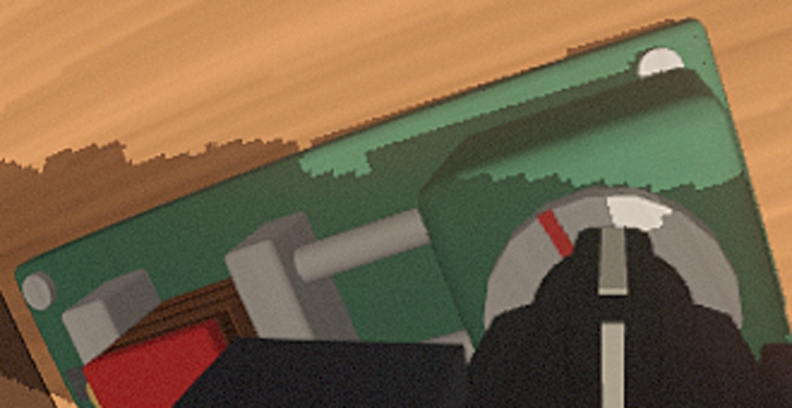

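```bash
for k in w8 w9 w10 w11 w12 w13; do echo $k; python3 ang.py pics/$k.png | cut -c1-110; done
```

```text
w8
[311 240   7  14  97] [314.03092784 246.56701031] rel angle red - tool x 0.015048096067180605 r 0.023066620340
w9
[310 241   7  14  87] [312.65517241 247.65517241] rel angle red - tool x 0.042995247190869446 r 0.022572070326
w10
[310 241   7  14  91] [313.23076923 247.30769231] rel angle red - tool x 0.031214559586830948 r 0.022726362198
w11
[310 241   7  14  86] [313.41860465 247.36046512] rel angle red - tool x 0.027502393567745198 r 0.022698802096
w12
[310 241   7  14  88] [312.93181818 247.40909091] rel angle red - tool x 0.03724486138567906 r 0.0226829191996
w13
[284 247  15  20 134] [291.21641791 256.71641791] rel angle red - tool x 0.5335508670931937 r 0.02117723789512
```

```bash
python3 - <<'E'
from h import *
optics.capture('scene'); im=optics.capture('scene'); crop(im,255,170,395,290,5,'pics/s13.png'); cv2.imwrite('pics/s13f.png',im[:,:,::-1])
E
```

```text
(no output)
```

View pics/s13.png

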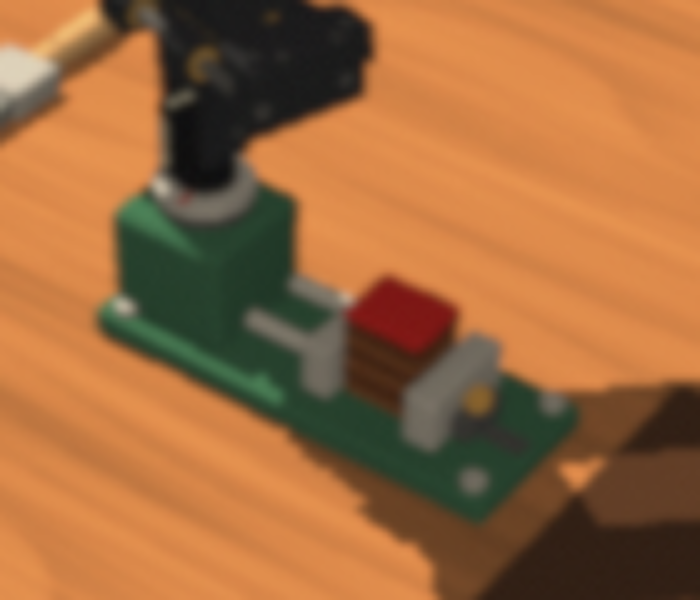

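Relative to the earlier baseline of about 0.03, the red mark has jumped to 0.53 rad and the torque has dropped. That matches the first click, so I'm stopping here, letting go and retreating upward.

```bash
python3 -m jog '[[0,0,0,0,0,0],[0,0,0,0,0,0],[0,0,0,0,0,0],[0,0,0,0,0,0],[0,0,0,0,0,0]]' 0; python3 -m jog '[[0,0,-15,0,0,0],[0,0,-45,0,0,0],[0,0,-90,0,0,0],[0,0,-135,0,0,0],[0,0,-145,0,0,-0.1],[0,0,-145,0,0,-0.25],[0,0,-145,0,0,-0.4],[0,0,-145,0,0,-0.55],[0,0,-145,0,0,-0.7],[0,0,-145,0,0,-0.7],[0,0,-145,0,0,-0.7]]'
python3 - <<'E'
from h import *
im=optics.capture('wrist'); cv2.imwrite('pics/w14.png',im[:,:,::-1]); np.save('m14.npy',cam('wrist'),allow_pickle=True); crop(im,30,140,370,310,2.3,'pics/w14c.png')
im=optics.capture('scene'); crop(im,255,170,395,290,5,'pics/s14.png'); cv2.imwrite('pics/s14f.png',im[:,:,::-1])
s=monitor.observe();print(s['tcp_pos'],s['clock'],s['force'])
E
```

```text
clock: 16.85
tcp_pos: [0.5034, -0.1922, 0.1074]
tool_rot: [-3.141, 0.0, -0.316]
force: [0.1, -0.0, 1.0]
gripper_width: 0.0439
clock: 17.95
tcp_pos: [0.5033, -0.1923, 0.2524]
tool_rot: [-3.141, 0.0, 0.38]
force: [0.2, 0.4, -0.2]
gripper_width: 0.0443
[ 0.50336289 -0.19228773  0.25245938] 18.05 [-0.19272692  0.39672296 -0.13131697]
```

View pics/w14.png

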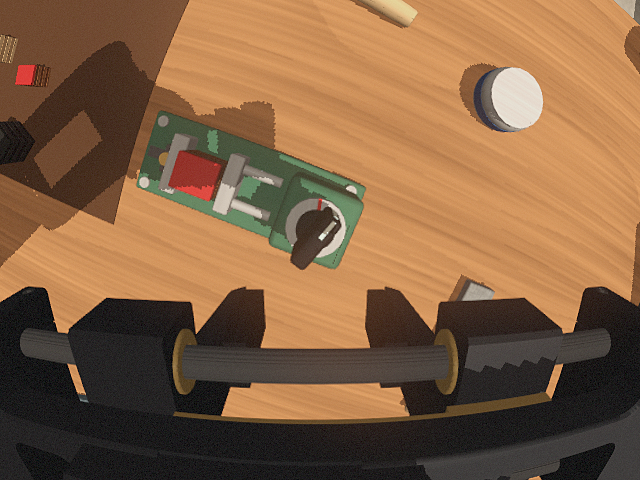

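View pics/s14.png

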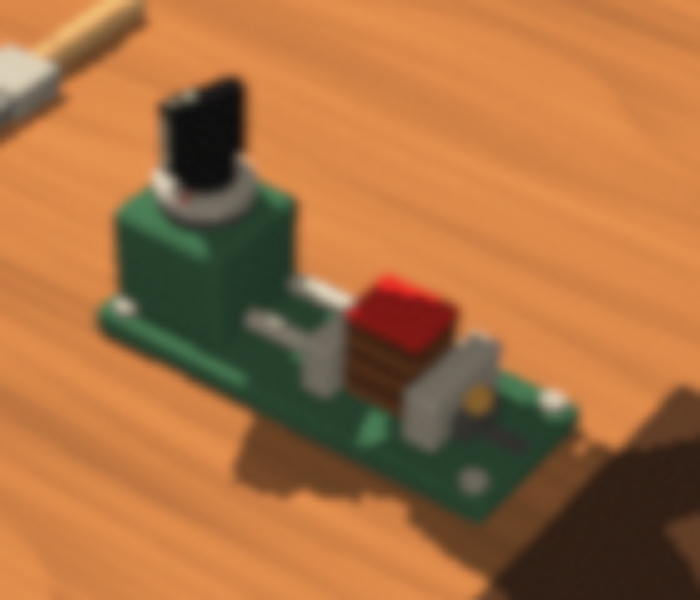

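```bash
python3 - <<'E'
from h import *
m=np.load('m14.npy',allow_pickle=True).item()
im=cv2.imread('pics/w14.png')[:,:,::-1]; crop(im,265,160,375,280,6,'pics/w14k.png'); go([.503,-.075,.25],np.pi/2)
E
```

```text
row [  43.3 -109.     2.5] [-1.00e-04 -0.00e+00 -1.19e+00] tcp [ 0.5034 -0.1923  0.2525] [-3.1415  0.      0.3808] t 18.05 F [-0.19  0.4  -0.13] w 0.0435
```

View pics/w14k.png

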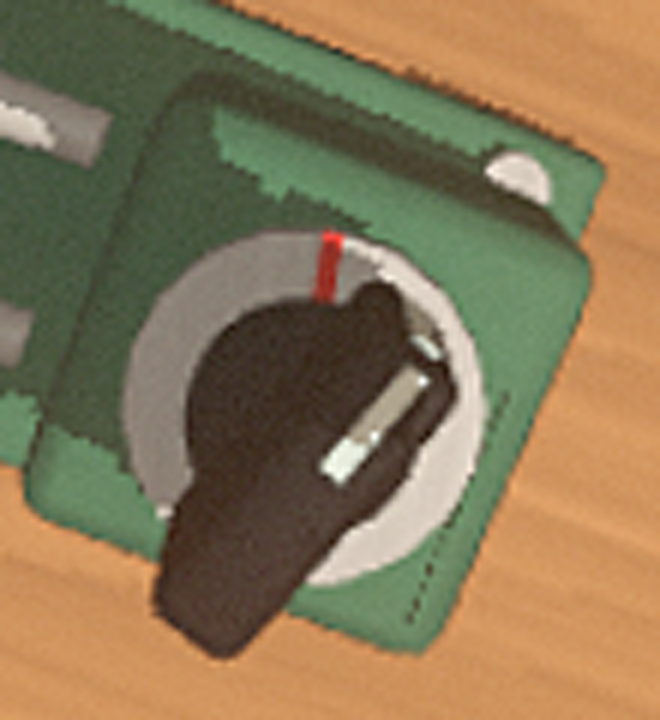

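```bash
python3 - <<'E'
from h import *
m=np.load('m14.npy',allow_pickle=True).item()
P=lambda x,y,z:onz(m,265+x/6,160+y/6,z)[:2]
w=P(418,372,.141)-P(335,476,.141); r=P(334,236,.091)-P(325,298,.091); r2=P(330,265,.091)-np.array([.503,-.192])
for d in(w,r,r2): print(np.arctan2(d[1],d[0]),np.hypot(*d))
E
python3 -m jog '[[10,-25,0,0,0,-0.12],[20,-55,0,0,0,-0.25],[30,-85,0,0,0,-0.4],[43,-109,0,0,0,-0.54],[43,-109,0,0,0,-0.68],[43,-109,0,0,0,-0.82],[43,-109,0,0,0,-0.96],[43,-109,0,0,0,-1.1],[43,-109,0,0,0,-1.19],[43,-109,0,0,0,-1.19],[43,-109,0,0,0,-1.19]]'
python3 - <<'E'
from h import *
m=cam('wrist');im=optics.capture('wrist'); cv2.imwrite('pics/w15.png',im[:,:,::-1]); np.save('m15.npy',m,allow_pickle=True); crop(im,240,120,390,320,4,'pics/w15c.png')
E
```

```text
-0.2743237748484288 0.01592792897244316
0.2418210147525273 0.00882585517020015
0.16282485605262442 0.020716218899917115
clock: 19.15
tcp_pos: [0.5025, -0.0751, 0.2525]
tool_rot: [3.142, 0.0, 1.57]
force: [0.3, -0.4, 0.1]
gripper_width: 0.0437
```

View pics/w15c.png

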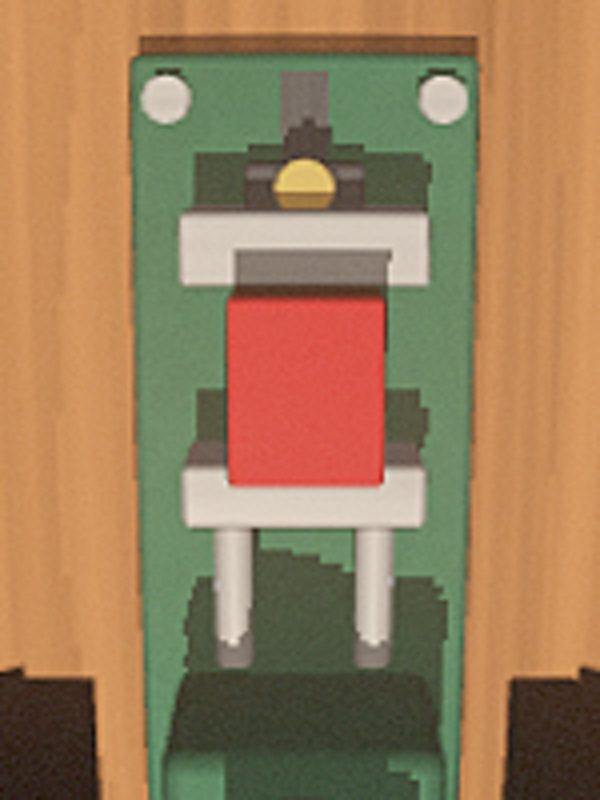

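```bash
python3 - <<'E'
from h import *
m=np.load('m15.npy',allow_pickle=True).item()
P=lambda n,x,y,z:print(n,onz(m,240+x/4,120+y/4,z).round(4))
P('stopL',180,285,.046);P('stopR',429,285,.046);P('bfL',228,297,.068);P('bfR',385,297,.068);P('bbL',229,485,.068);P('bbR',384,485,.068);P('mL',184,466,.046);P('mR',426,466,.046)
for yaw in [0]:
    print(onz(m,240+305/4,120+527/4,.046))
E
```

```text
stopL [ 0.4738 -0.0494  0.046 ]
stopR [ 0.5331 -0.0493  0.046 ]
bfL [ 0.4863 -0.0495  0.068 ]
bfR [ 0.5213 -0.0494  0.068 ]
bbL [ 0.4861 -0.0929  0.068 ]
bbR [ 0.5217 -0.0928  0.068 ]
mL [ 0.4741 -0.0938  0.046 ]
mR [ 0.5332 -0.0938  0.046 ]
[ 0.50366533 -0.10930856  0.046     ]
```

```bash
python3 -c "
from h import *
print(ctrl.sign_off())"
```

```text
the job is handed in; nothing more can be done
None
```

The larger brown heel block with the red top is standing upright on the vice bed and clamped between the jaws. I let go of the knob after its first click and handed the job in at about 19 s. I did not disturb the other things on the bench.

**How it went:** I set the block down with about 3–4 mm free at each end and let go of it. I then turned the knob about 2.4 rad clockwise in a single grasp. The wrist force readings I took while handling the block and knob stayed under about 12 N, and the grip was set at 30 N.

**Last checks, from the wrist camera after the hand was away:**
- **Clamping:** the jaw faces measured about 44.4 mm apart, with the 44 mm block's ends in line with them.
- **Centring:** the block's centre was within about 0.3 mm of the jaws' middle line.
- **Upright and down:** the block looked square between the jaws. The size of its top face fits it standing on the bed.
- **Clutch:** the slip read 0.44 to 0.53 rad across several measurements, against 0.52 expected after one click and 1.05 after two.

**Less certain:**
- The wrist moment reading was too noisy to show the click, so I judged it from the jump in the angle between the white and red lines.
- The collar ended about 0.15 rad further back than just before the click. I took this as the clamping force relaxing.

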